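# Set a trolley wheel's valve to the top for inflating

## Robot

A 7-joint arm with a two-finger parallel gripper is mounted at the origin on the work surface. World frame = base frame: x ahead of the robot, y to its left, z up, the work surface at z = 0. Lengths are in m, angles in rad, forces in N, time in s.
With the tool pointing down it reaches from about 0.425 to 0.875 m from the base axis. Payload 8.4 kg.
Tool frame: the origin (TCP) lies midway between the tips of the shut fingers; the grasp point (between the pads) lies 19 mm behind it; z points along the fingers, x is the direction in which the jaws open and shut, and the axes are right-handed (so a half turn about z gives the same grasp; the last joint's range is limited). The gripper opens to 85 mm and grips with 20 to 120 N. Pads are 22 mm wide; open, the fingers measure 114 mm over their backs; the gripper's body (76 mm by 85 mm) begins 54 mm behind the grasp point. The pads swing forward as they close: fully open they stand 13 mm farther back than shut.
Start: joints at [-1.292, 0.333, 0.04, 1.465, -0.013, 1.343, -0.059], TCP at [0.24, 0.604, 0.196] pointing down, gripper open.
Joint ranges: [-2.58, 2.58], [-0.38, 2.09], [-1.3, 1.39], [0.25, 2.4], [-1.5, 4.64], [0.08, 2.09], [-2.65, 2.65]. Speed limits (rad/s): [2.22, 2.22, 2.79, 2.79, 3.14, 3.14, 3.14].

## Interface

Orientations are given as a 3x3 rotation matrix whose columns are the frame's x, y, z axes.
In Python, from cell import monitor, imaging, order gives the robot as it stands.
- The arm moves only by the tool arm_command, never from a script. Its arguments are lists of equal length, an entry for each row: "linear": the shift along the world's x, y, z in m, a list of three; "angular": the turn, a rotation vector about the world's x, y, z in degrees, a list of three; "jaw": the closure, from -1 (fully open) to 1 (shut), so that 0 is half open. A call has 1 to 8 rows; each row shifts and turns the commanded pose from where the row before left it; what a row does not reach is not made up. A row lasts 1/8 s, in which the tool goes at most 62.5 mm and 10.7 degrees, less where a joint would pass 70% of its speed; a pose out of reach is approached as far as the arm can. A call with a gripper value outside its range is refused whole. The fingers move at their own pace and stop on an object; "force" is the grip in N (left out, the last holds). Time passes only in rows, so rows that do not move let the fingers close. It gives the time, the measured TCP pose, the force and the opening at its end, in the units of the state.
- monitor.state(): the state, without advancing time (a new reading comes with each control period).
- imaging.get_image(name): name is "scene" or "top" or "wrist"; returns the picture (384x512x3 uint8, blue, green, red); there is no depth.
- imaging.camera_model(name): a dict with "fov_y" (degrees; the focal length in pixels is half the picture's height over the tangent of half this angle, whatever the lens; pixels are square), "cx", "cy" (the principal point, pixels), "world_to_cam" (4x4, takes a point from world to camera coordinates). Camera axes: x right, y up, looking along -z (the intrinsics and any distortion apply to the point x, -y, -z); pixel columns grow to the right and rows downward; lengths in m; the calibration is good to about 2 mm. A picture is of the moment at which its call begins: read the wrist's pose just before it. camera_model takes no time and is no camera call; for the wrist camera it gives the pose at the moment of the call.
- order.hand_in(): hands the job in, once; it reports no verdict.
The state is a dict: "time": time; "qpos": joint angles; "joint_velocities": joint speeds; "tau": joint torques, N m; "tool_pos": TCP position; "tool_rot": TCP orientation; "force": force on the tool from outside, world axes, zero at the start; "torque": the same for the moment, N m; "width": opening from 0.0 (shut) to 1.0 (fully open).
Only numpy, scipy, OpenCV 4.12 (cv2) and the standard library are available. Lean on these libraries where they do the work, as an engineer would, in place of code of your own. Each camera call takes 0.05 s, during which the arm holds its last target. There are 200 camera calls.

## Task

The instrument trolley's wheel is mounted on the stand to have its tyre pumped up. With your fingertips, gently push the spokes round, one after another as needed, until the valve stem is straight up, at the twelve o'clock point right above the hub, and leave it there at rest. Only push, do not pinch or grip anything; keep off the cleaned tyre and the delicate valve stem, and leave the loose things on the breadboard where they are.

Things in the scene. Friction and masses are not known exactly. Their poses are not given: they have to be found in the camera images.
- wheel (a joint): Angle (rad) of the wheel about its level axle; no end stops either way. 0 (or any whole number of turns) = valve stem straight up above the hub; it grows as the wheel turns clockwise as seen from the robot, so at pi/2 the valve is at three o'clock. Seal drag of about 0.08 N m (1.3 N at 60 mm from the axle) keeps the wheel where it is left; it hardly coasts.
- hub_centre (a point): Wheel centre, on the axle in the tyre's mid-plane, 180 mm above the bench; fixed to the stand. x axis level along the axle, away from the robot; z up; y to the left as seen from the robot. The stand's upright (30 mm square aluminium profile with a steel axle block) is bolted down behind the wheel, starting 41 mm beyond the mid-plane; the robot's side is open.
- valve_cap (a point): Free inner end of the valve stem, 58 mm from the axle, in the tyre's mid-plane. The stem is a straight rod, 8 to 11 mm thick and 34 mm long, standing inwards from the rim to here, with a white dust cap on its end, midway between two spokes. z axis: radially outwards, from the hub through the stem; x axis as for hub_centre.
- spokes: The wheel's five straight cast aluminium spokes, 36, 108, 180, 252 and 324 degrees round from the valve stem, 14 to 18 mm wide and 22 mm thick, dished: their robot-side face is 26 mm in front of the tyre's mid-plane at the hub, 18 mm at the rim. Origin at the wheel centre, x along the axle, z through the valve stem. Push gently: a few newtons turn the wheel.
- rim: The wheel's bare aluminium rim and hub; origin at the wheel centre. Rim: inner radius 92 mm (12 mm to either side of the mid-plane there), 36 mm wide at the tyre. Hub: 48 mm diameter, its robot-side end 36 mm in front of the mid-plane; the fixed axle with its nut ends 48 mm in front.
- tyre: Black rubber tyre, 300 mm diameter over the tread, round section 44 mm thick (ring centre-line radius 128 mm, bulging 22 mm to either side of the mid-plane), its top 330 mm above the bench. Origin at the wheel centre. Cleaned: not to be pushed.
- valve: The whole valve stem (see valve_cap), from radius 92 mm to 58 mm; origin at the wheel centre, z axis through the stem. Delicate: not to be pushed.
- wash_bottle: Loose white plastic bottle, 60 mm diameter, 140 mm tall, standing on the breadboard beside the wheel; origin at the centre of its underside.
- beaker: Loose clear plastic beaker, 66 mm diameter at the rim, 85 mm tall, standing beside the wheel; origin at the centre of its underside.
- roller: Loose black rubber ring, 70 mm diameter, 28 mm hole, 25 mm high, lying flat on the robot's side of the wheel; origin at the centre of its underside.
- wrench: Loose steel wrench, 150 mm long, lying flat on the breadboard on the robot's side of the wheel; origin under its middle, x axis along it.

How it is judged:
By the outcome, as a careful person would: the job done as asked, in the order asked, and still so for the second after the job is handed in, with the robot touching nothing.
It also fails if it takes over 54 s, if anything falls off the work surface, if the arm or the gripper's body presses on something with over 40 N, if the wrist force passes 120 N, or if a joint passes its speed limit or range.

## Working session

There is one attempt and no reset: what is moved stays moved. The work goes in short steps, Python scripts to look and compute and a tool call to move; the robot and the scene stay as the last step left them, time stands still between calls to the robot, and variables do not carry over. Pictures are saved under pics/ and viewed, about 8 in all and at most 12, crops included, and the job is handed in when it is done.

Besides the shell and the picture viewer there is one more tool, called after ">>>" by a JSON object that holds its "name" and its "arguments". arm_command: Moves the arm, as the interface text tells. Its arguments: {"type":"object","properties":{"linear":{"type":"array","items":{"type":"array","items":{"type":"number"}}},"angular":{"type":"array","items":{"type":"array","items":{"type":"number"}}},"jaw":{"type":"array","items":{"type":"number"}},"force":{"type":"number"}},"required":["linear","angular","jaw"]}

```bash
mkdir -p pics; ls; python3 - <<'E'
from cell import monitor, imaging, order
import cv2, numpy as np
np.set_printoptions(precision=4,suppress=True)
ims=[]
for n in ["scene","top"]:
    im=imaging.get_image(n); cv2.imwrite(f"pics/{n}0.png",im); ims.append(im)
    m=imaging.camera_model(n); print(n,m)
s=monitor.state(); print(s["time"],s["tool_pos"],s["tool_rot"],s["width"])
E
```

```text
pics
scene {'fov_y': 42.03311472923608, 'cx': 262.2444279168959, 'cy': 191.4370095232176, 'world_to_cam': array([[ 0.7694,  0.6385,  0.0176, -0.496 ],
       [-0.4203,  0.4853,  0.7666,  0.0985],
       [ 0.481 , -0.5973,  0.6418, -1.5938],
       [ 0.    ,  0.    ,  0.    ,  1.    ]])}
top {'fov_y': 55.29058181686937, 'cx': 259.6400480216522, 'cy': 196.66353986739892, 'world_to_cam': array([[-0.0104, -0.9999, -0.0114,  0.0418],
       [ 0.9881, -0.012 ,  0.1534, -0.639 ],
       [-0.1535, -0.0097,  0.9881, -1.1287],
       [ 0.    ,  0.    ,  0.    ,  1.    ]])}
0.1 [0.2396 0.6037 0.1952] [[ 0.3689  0.9295 -0.0005]
 [ 0.9295 -0.3689 -0.0014]
 [-0.0015  0.     -1.    ]] 0.9956377300131515
```

View pics/scene0.png

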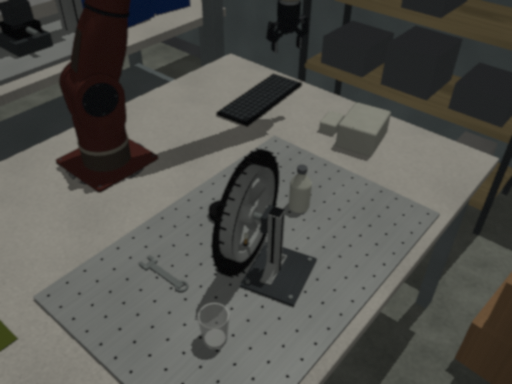

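View pics/top0.png

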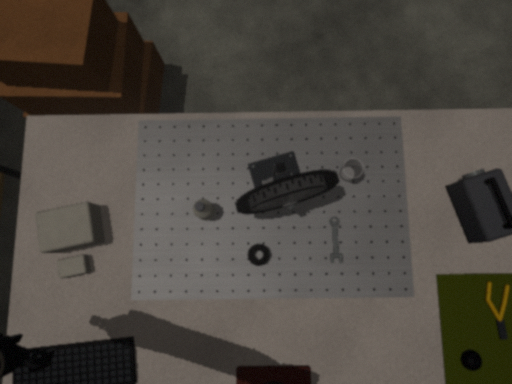

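The scene view looks from the far right side, showing the wheel's back with the stand at (265,240). The bottle is at (300,190), the beaker at (213,325) and the wrench at (163,272). The top view shows the tyre edge-on from (237,205) to (338,178), the bottle at (207,209), the beaker at (350,170), the roller at (259,254) and the wrench at (336,240). Next I'll measure the hub pose from the top view and get the wrist camera's mounting.

```bash
cat > h.py <<'E'
import cv2, numpy as np
from cell import monitor, imaging, order
np.set_printoptions(precision=4,suppress=True)
def cam(n):
    m=imaging.camera_model(n); f=192/np.tan(np.radians(m["fov_y"]/2)); return m,f
def project(mf,P):
    m,f=mf; P=np.atleast_2d(P); c=P@m["world_to_cam"][:3,:3].T+m["world_to_cam"][:3,3]
    return np.c_[m["cx"]+f*c[:,0]/-c[:,2], m["cy"]-f*c[:,1]/-c[:,2]]
def ray(mf,uv):
    m,f=mf; R=m["world_to_cam"][:3,:3]; t=m["world_to_cam"][:3,3]
    uv=np.atleast_2d(uv); d=np.c_[(uv[:,0]-m["cx"])/f,-(uv[:,1]-m["cy"])/f,-np.ones(len(uv))]@R
    return -R.T@t, d
def onplane(mf,uv,p0,n):
    o,d=ray(mf,uv); s=((p0-o)@n)/(d@n); return o+d*s[:,None]
E
python3 - <<'E'
from h import *
im=cv2.imread("pics/top0.png"); g=im.max(2)
mf=cam("top")
k=(g<45).astype(np.uint8); k[:120]=0;k[:, :225]=0;k[235:]=0;k[:,345:]=0
n,l,st,c=cv2.connectedComponentsWithStats(k); print([(i,st[i].tolist()) for i in range(1,n) if st[i][4]>30])
L=l[int(205),int(245)]; print(L, g[195:215,245][:20])
i=1+np.argmax(st[1:,4]); k=(l==i)
ys,xs=np.nonzero(k); p=np.c_[xs,ys]
for e in (xs.argmin(),xs.argmax()):
    print(p[e], [onplane(mf,p[e],np.array([0,0,z]),np.array([0,0,1.]))[0] for z in (.18,.25,.33)])
cv2.imwrite("pics/mask.png",cv2.resize(np.hstack([im[130:230,220:370],cv2.merge([k[130:230,220:370].astype(np.uint8)*255]*3)]),None,fx=2.6,fy=2.6,interpolation=0))
for nme,q in dict(bottle=(207,209),beaker=(350,170),roller=(259,254),wrench=(336,240)).items(): print(nme,onplane(mf,q,np.zeros(3),np.array([0,0,1.]))[0])
m,f=cam("wrist"); s=monitor.state()
R=s["tool_rot"];W=m["world_to_cam"]; T=np.eye(4);T[:3,:3]=R;T[:3,3]=s["tool_pos"]
print("wrist cam in tool",np.linalg.inv(T)@np.linalg.inv(W),m["fov_y"],m["cx"],m["cy"])
E
```

```text
[(1, [236, 152, 103, 64, 3604])]
1 [22 20 18 21 20 20 22 20 21 22 21 20 20 18 22 22 18 24 44 75]
[236 203] [array([0.6017, 0.1009, 0.18  ]), array([0.592 , 0.0956, 0.25  ]), array([0.5809, 0.0896, 0.33  ])]
[338 179] [array([ 0.6677, -0.1919,  0.18  ]), array([ 0.6535, -0.1773,  0.25  ]), array([ 0.6373, -0.1607,  0.33  ])]
bottle [0.6075 0.2113 0.    ]
beaker [ 0.7346 -0.2712  0.    ]
roller [0.4573 0.0392 0.    ]
wrench [ 0.5001 -0.214   0.    ]
wrist cam in tool [[ 1.      0.0002 -0.0001  0.0005]
 [ 0.0002 -0.9562 -0.2928 -0.0747]
 [-0.0002  0.2928 -0.9562 -0.1787]
 [ 0.      0.      0.      1.    ]] 70.34273098660711 254.06820382270507 192.31352180664962
```

View pics/mask.png

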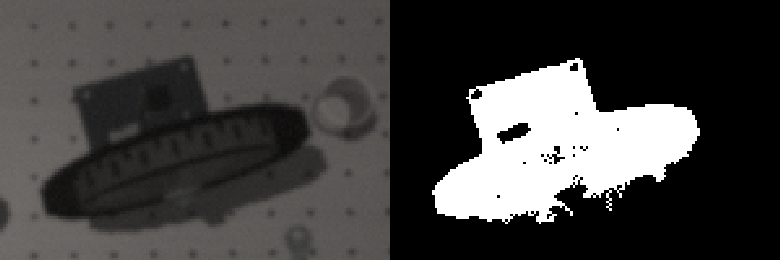

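Hub estimate: the tyre ends are 300 mm apart at z = 0.18, matching the stated diameter. That puts the hub at about (0.635, -0.045, 0.18) with the axle yawed about 15°. Next I'll move to a viewing pose on the robot's side.

>>> {"name": "arm_command", "arguments": {"linear": [[0.02,-0.04,0.03],[0.02,-0.04,0.03],[0.025,-0.045,0.025],[0.025,-0.045,0.025],[0.025,-0.045,0.025],[0.025,-0.045,0.015],[0.02,-0.05,0],[0,-0.05,0]], "angular": [[0,0,9.15],[0,0,9.15],[0,0,9.15],[0,0,9.15],[0,0,0],[0,0,0],[0,0,0],[0,0,0]], "jaw": [1,1,1,1,1,1,1,1]}}

```text
time: 1.1
tool_pos: [0.4007, 0.2419, 0.3456]
tool_rot: [[-0.256, 0.967, -0.0], [0.967, 0.256, -0.001], [-0.001, -0.0, -1.0]]
force: [0.3, 0.1, 0.5]
width: -0.002
```

>>> {"name": "arm_command", "arguments": {"linear": [[0,-0.05,0],[0,-0.05,0],[0,-0.05,0],[0,-0.05,0],[0,-0.05,0],[0,-0.05,0],[0,-0.03,0],[0,0,0]], "angular": [[2.33,-8.69,0],[2.33,-8.69,0],[2.33,-8.69,0],[2.33,-8.69,0],[2.33,-8.69,0],[0,0,0],[0,0,0],[0,0,0]], "jaw": [1,1,1,1,1,1,1,1]}}

```text
time: 2.1
tool_pos: [0.4108, 0.082, 0.3379]
tool_rot: [[-0.281, 0.932, 0.227], [0.958, 0.26, 0.119], [0.052, 0.251, -0.967]]
force: [-0.1, -0.2, -0.5]
width: 0.002
```

```bash
python3 - <<'E'
from h import *
s=monitor.state(); print(s["qpos"],s["joint_velocities"],s["tool_pos"])
im=imaging.get_image("wrist"); cv2.imwrite("pics/w1.png",im)
E
```

```text
[-0.012  -0.3807 -0.1581  1.9031 -0.1415  1.3689  1.6946] [-0.0412  0.0002 -0.0435 -0.0102 -0.0085 -0.0051 -0.0446] [0.4108 0.082  0.3379]
```

View pics/w1.png

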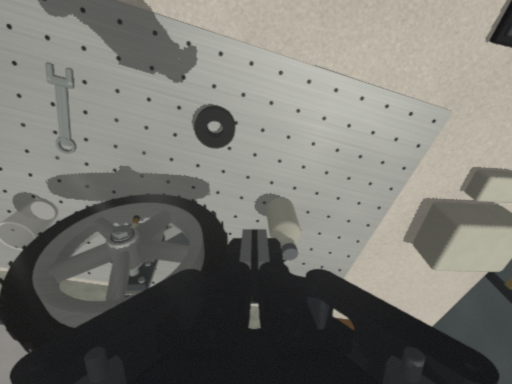

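The wrist view, upside down with the robot side at the top, shows the hub nut at (120,232) and the five spokes. The gripper hides part of the wheel. Joint 2 stopped at its limit, so I'll go forward and lower before tilting more.

>>> {"name": "arm_command", "arguments": {"linear": [[0.025,-0.045,-0.02],[0.025,-0.045,-0.02],[0.025,-0.045,-0.02],[0.02,-0.03,-0.02],[0,0,-0.01],[0,0,0],[0,0,0],[0,0,0]], "angular": [[0,0,0],[0,0,0],[2,-7.5,0],[2,-7.5,0],[2,-7.5,0],[1,-3.5,0],[0,0,0],[0,0,0]], "jaw": [1,1,1,1,1,1,1,1]}}

```text
time: 3.15
tool_pos: [0.5063, -0.0801, 0.249]
tool_rot: [[-0.306, 0.72, 0.623], [0.951, 0.209, 0.226], [0.033, 0.662, -0.749]]
force: [-0.7, -0.2, -0.2]
width: -0.001
```

```bash
python3 - <<'E'
from h import *
s=monitor.state(); print(s["time"],s["qpos"],s["tool_pos"]);print(s["tool_rot"])
im=imaging.get_image("wrist"); cv2.imwrite("pics/w2.png",im)
c=cam("wrist"); np.save("w2cam.npy",c[0]["world_to_cam"])
u=np.array([.259,-.966,0]);a=np.array([.966,.259,0]);H=np.array([.635,-.0455,.18])
for nm,p in dict(hub=H,nut=H-.048*a,rt=H+.092*u,lf=H-.092*u,top=H+[0,0,.092],bot=H-[0,0,.092],right_tread=H+.15*u,left_tread=H-.15*u).items(): print(nm,project(c,p))
E
```

```text
3.15 [ 0.283  -0.3804  0.121   2.2538 -0.6159  0.8013  2.609 ] [ 0.5063 -0.0801  0.249 ]
[[-0.3061  0.72    0.6228]
 [ 0.9514  0.2086  0.2265]
 [ 0.0331  0.6619 -0.7488]]
hub [[246.2883 215.4584]]
nut [[247.4247 195.846 ]]
rt [[171.6351 215.9764]]
lf [[318.5555 214.9569]]
top [[247.8391 292.0937]]
bot [[245.1199 157.7212]]
right_tread [[123.2912 216.3118]]
left_tread [[362.9401 214.649 ]]
```

View pics/w2.png

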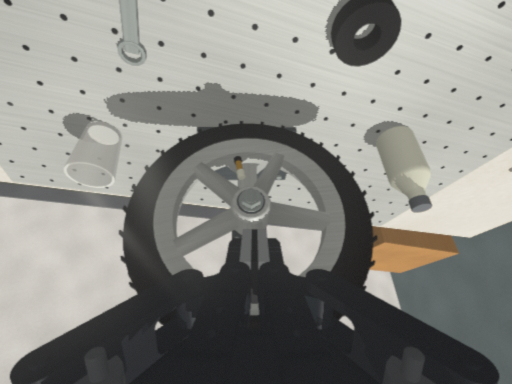

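Wrist view: the hub nut is at about (251,200), against (247,196) predicted. The valve points at the bench, with its brass base at about (238,161) and its white cap at about (241,178). The image is upside down, so the valve is near 6 o'clock. I'll zoom in to measure it precisely.

```bash
python3 - <<'E'
import cv2
im=cv2.imread("pics/w2.png")[115:265,115:385]
cv2.imwrite("pics/w2z.png",cv2.resize(im,None,fx=2.96,fy=2.96,interpolation=cv2.INTER_CUBIC)[:, :800])
E
```

```text
(no output)
```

View pics/w2z.png

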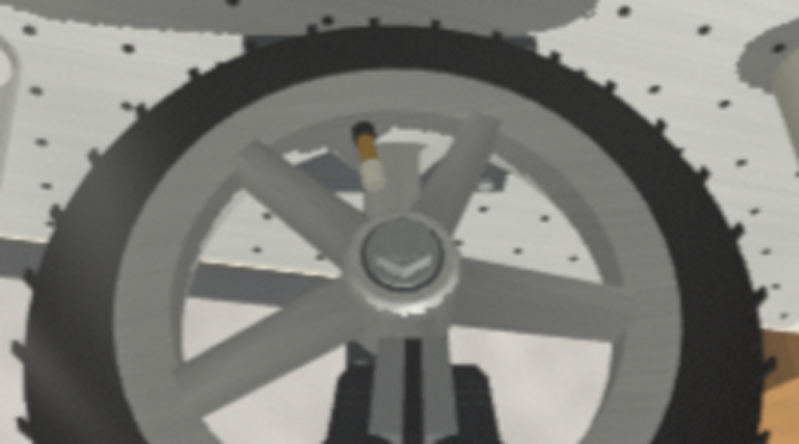

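```bash
cat >> h.py <<'E'
yaw=np.radians(15); a=np.array([np.cos(yaw),np.sin(yaw),0]); u=np.array([np.sin(yaw),-np.cos(yaw),0]); Z=np.array([0,0,1.])
H=np.array([.635,-.0455,.18])
def wheel(mf,uv,depth):  # (right, up) relative to hub, on plane 'depth' in front
    P=onplane(mf,uv,H-depth*a,a)-H; return np.c_[P@u,P@Z]
E
python3 - <<'E'
from h import *
m,f=cam("wrist"); m["world_to_cam"]=np.load("w2cam.npy"); c=(m,f)
z=lambda x,y:(115+x/2.96,115+y/2.96)
print("nut",wheel(c,z(403,247),.048))
print("cap,base mid",wheel(c,[z(375,190),z(362,128)],0))
r=wheel(c,[z(115,315),z(683,315)],.018);print("rim outer",r,r.mean(0))
t=wheel(c,[z(28,315),z(762,315)],.01);print("tyre",t,t.mean(0))
sp=wheel(c,[z(250,152),z(487,122),z(628,308),z(190,393)],.018); print("spokes",sp)
print("bottom tyre-rim",wheel(c,z(400,69),.018))
E
```

```text
nut [[-0.004   0.0033]]
cap,base mid [[ 0.0052 -0.0549]
 [ 0.0112 -0.091 ]]
rim outer [[ 0.1064  0.0158]
 [-0.1174  0.0178]] [-0.0055  0.0168]
tyre [[ 0.1427  0.0117]
 [-0.1544  0.0144]] [-0.0058  0.013 ]
spokes [[ 0.0604 -0.0628]
 [-0.0462 -0.0805]
 [-0.0955  0.0145]
 [ 0.0744  0.0477]]
bottom tyre-rim [[-0.007  -0.1125]]
```

The measurements agree. Offsets put the hub at about (0.6376, -0.0397, 0.18). The cap radius comes out at 58.8 mm, against 58 given. The valve is at about 170°, with spokes at 62, 134, 206, 278 and 350°.

Plan, turning counter-clockwise by 170°:
1. Push the 62° spoke over the top to about -34°.
2. Push the spoke just clockwise of the valve up to 36°.

In both strokes the finger stays out of the gaps beside the valve.

>>> {"name": "arm_command", "arguments": {"linear": [[0.019,-0.007,-0.016],[0.019,-0.007,-0.016],[0.019,-0.007,-0.016],[0.019,-0.006,-0.015],[0.018,-0.006,-0.015],[0,0,0]], "angular": [[0,0,-4],[0,0,-4],[0,0,0],[0.5,-3,0],[0.5,-3,0],[0,0,0]], "jaw": [1,1,1,1,1,1]}}

```text
time: 3.95
tool_pos: [0.585, -0.1054, 0.1908]
tool_rot: [[-0.18, 0.695, 0.696], [0.983, 0.105, 0.15], [0.031, 0.712, -0.702]]
force: [-0.1, -0.3, 0.7]
width: 0.001
```

```bash
sed -i 's/^H=.*/H=np.array([.6376,-.0397,.18])/' h.py; cat >> h.py <<'E'
def where():
    s=monitor.state(); d=s["tool_pos"]-H; x=[d@u,d@Z]
    print("t %.2f"%s["time"],"pos",s["tool_pos"],"right/up/depth mm",1e3*np.array([x[0],x[1],-d@a]),"r %.1f ang %.1f"%(1e3*np.hypot(*x),np.degrees(np.arctan2(*x))),"F",s["force"],"\nq",s["qpos"]); return s
E
python3 - <<'E'
from h import *
s=where(); print(s["tool_rot"])
E
```

```text
t 3.95 pos [ 0.585  -0.1054  0.1908] right/up/depth mm [49.8154 10.7725 67.7526] r 51.0 ang 77.8 F [-0.1084 -0.3203  0.744 ] 
q [-0.1239 -0.2364  0.4409  2.3031 -0.7031  0.4493  2.6286]
[[-0.1801  0.6948  0.6963]
 [ 0.9831  0.1046  0.1499]
 [ 0.0313  0.7115 -0.702 ]]
```

>>> {"name": "arm_command", "arguments": {"linear": [[0.008,-0.004,-0.01],[0.008,-0.004,-0.01],[0,0,0]], "angular": [[0,0,-3],[0,0,-3],[0,0,0]], "jaw": [1,1,1]}}

```text
time: 4.32
tool_pos: [0.6002, -0.1157, 0.1706]
tool_rot: [[-0.072, 0.703, 0.708], [0.997, 0.03, 0.073], [0.03, 0.711, -0.703]]
force: [-0.8, 0.2, 0.8]
width: -0.0
```

```bash
python3 - <<'E'
from h import *
s=where(); print(s["tool_rot"])
E
```

```text
t 4.33 pos [ 0.6002 -0.1157  0.1706] right/up/depth mm [63.7478 -9.4132 55.8366] r 64.4 ang 98.4 F [-0.7973  0.2004  0.7508] 
q [-0.0999 -0.1883  0.3699  2.3225 -0.7095  0.3228  2.5229]
[[-0.0725  0.7026  0.7079]
 [ 0.9969  0.0297  0.0726]
 [ 0.03    0.7109 -0.7026]]
```

>>> {"name": "arm_command", "arguments": {"linear": [[0.0095,0.003,0],[0.0095,0.003,0],[0.0095,0.0025,0],[0.0095,0.0025,0],[0,0,0]], "angular": [[0,0,0],[0,0,0],[0,0,0],[0,0,0],[0,0,0]], "jaw": [1,1,1,1,1]}}

```text
time: 4.95
tool_pos: [0.6384, -0.106, 0.1704]
tool_rot: [[-0.07, 0.702, 0.708], [0.997, 0.028, 0.071], [0.03, 0.711, -0.702]]
force: [0.0, -0.6, 1.1]
width: 0.0
```

```bash
python3 - <<'E'
from h import *
s=where()
im=imaging.get_image("wrist"); cv2.imwrite("pics/w3.png",im)
E
```

```text
t 4.95 pos [ 0.6384 -0.106   0.1704] right/up/depth mm [64.277  -9.5606 16.3702] r 65.0 ang 98.5 F [ 0.0133 -0.5764  1.1151] 
q [-0.1412 -0.1067  0.3702  2.2613 -0.7547  0.2986  2.5218]
```

View pics/w3.png

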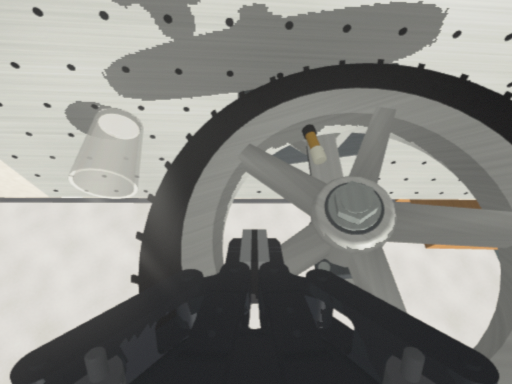

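The finger sits in the gap between the spokes at 62° and 134°. There is no contact, and the valve is well clear at (315,150). Next I'll compute the arc for stroke 1.

```bash
cat >> h.py <<'E'
def arc(P0,th,r,depth):
    th=np.radians(th); r=np.asarray(r)/1e3
    P=H+np.outer(r*np.sin(th),u)+np.outer(r*np.cos(th),Z)-depth/1e3*a
    P=np.vstack([P0,P]); print(np.diff(np.round(P,3),axis=0).round(3).tolist())
E
python3 - <<'E'
from h import *
s=monitor.state()
th=np.arange(92,-13,-6.5); r=np.interp(th,[0,60,98],[59,60,64])
print(th); arc(s["tool_pos"],th,r,16.5)
E
```

```text
[ 92.   85.5  79.   72.5  66.   59.5  53.   46.5  40.   33.5  27.   20.5
  14.    7.5   1.   -5.5 -12. ]
[[0.0, 0.001, 0.008], [0.0, 0.001, 0.007], [-0.001, 0.001, 0.007], [0.0, 0.003, 0.006], [-0.001, 0.003, 0.007], [-0.001, 0.003, 0.005], [-0.001, 0.004, 0.006], [-0.001, 0.004, 0.005], [-0.001, 0.005, 0.005], [-0.002, 0.005, 0.004], [-0.001, 0.006, 0.003], [-0.002, 0.006, 0.003], [-0.002, 0.006, 0.001], [-0.001, 0.007, 0.002], [-0.002, 0.006, 0.0], [-0.002, 0.006, 0.0], [-0.002, 0.007, -0.001]]
```

>>> {"name": "arm_command", "arguments": {"linear": [[0.0,0.001,0.008],[0.0,0.001,0.007],[-0.001,0.001,0.007],[0.0,0.003,0.006],[-0.001,0.003,0.007],[-0.001,0.003,0.005],[-0.001,0.004,0.006],[-0.001,0.004,0.005]], "angular": [[0,0,0],[0,0,0],[0,0,0],[0,0,0],[0,0,0],[0,0,0],[0,0,0],[0,0,0]], "jaw": [1,1,1,1,1,1,1,1]}}

```text
time: 6.0
tool_pos: [0.6326, -0.0864, 0.2217]
tool_rot: [[-0.069, 0.702, 0.709], [0.997, 0.027, 0.071], [0.03, 0.712, -0.702]]
force: [0.4, -0.5, -0.2]
width: 0.001
```

```bash
python3 - <<'E'
from h import *
s=where()
th=np.arange(33.5,-13,-6.5); r=np.interp(th,[0,60,98],[59,60,64])
arc(s["tool_pos"],th,r,16.5)
E
```

```text
t 6.00 pos [ 0.6326 -0.0864  0.2217] right/up/depth mm [43.8081 41.7315 16.9302] r 60.5 ang 46.4 F [ 0.3896 -0.4503 -0.2195] 
q [-0.0253 -0.1918  0.1991  2.2181 -0.4577  0.3777  2.1757]
[[-0.003, 0.01, 0.008], [-0.001, 0.006, 0.003], [-0.002, 0.006, 0.003], [-0.002, 0.006, 0.001], [-0.001, 0.007, 0.002], [-0.002, 0.006, 0.0], [-0.002, 0.006, 0.0], [-0.002, 0.007, -0.001]]
```

>>> {"name": "arm_command", "arguments": {"linear": [[-0.002,0.007,0.006],[-0.002,0.007,0.005],[-0.002,0.006,0.003],[-0.002,0.006,0.001],[-0.001,0.007,0.002],[-0.002,0.006,0.0],[-0.002,0.007,0.0],[0,0,0]], "angular": [[0,0,0],[0,0,0],[0,0,0],[0,0,0],[0,0,0],[0,0,0],[0,0,0],[0,0,0]], "jaw": [1,1,1,1,1,1,1,1]}}

```text
time: 7.0
tool_pos: [0.6196, -0.0399, 0.2385]
tool_rot: [[-0.07, 0.702, 0.709], [0.997, 0.028, 0.071], [0.03, 0.712, -0.702]]
force: [-0.5, -0.3, 0.3]
width: -0.001
```

```bash
python3 - <<'E'
from h import *
s=where()
im=imaging.get_image("wrist"); cv2.imwrite("pics/w4.png",im); np.save("w4cam.npy",cam("wrist")[0]["world_to_cam"])
E
```

```text
t 7.00 pos [ 0.6196 -0.0399  0.2385] right/up/depth mm [-4.462  58.468  17.4001] r 58.6 ang -4.4 F [-0.4704 -0.3359  0.2948] 
q [ 0.0487 -0.2519  0.0182  2.2326 -0.3047  0.3919  1.9318]
```

View pics/w4.png

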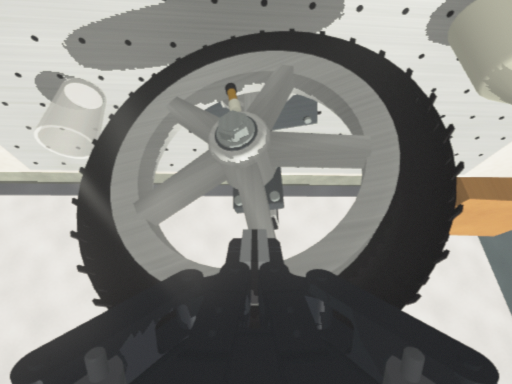

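The wheel has not turned. The valve is still at the bottom, with its base at (231,90), and the fingertip is in front of the top spoke. So my depth estimate is too shallow, and I'll triangulate the nut and valve across the two wrist views.

```bash
python3 - <<'E'
from h import *
im=cv2.imread("pics/w4.png")[60:180,120:320]
cv2.imwrite("pics/w4z.png",cv2.resize(im,None,fx=4,fy=4,interpolation=cv2.INTER_CUBIC))
E
```

```text
(no output)
```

View pics/w4z.png

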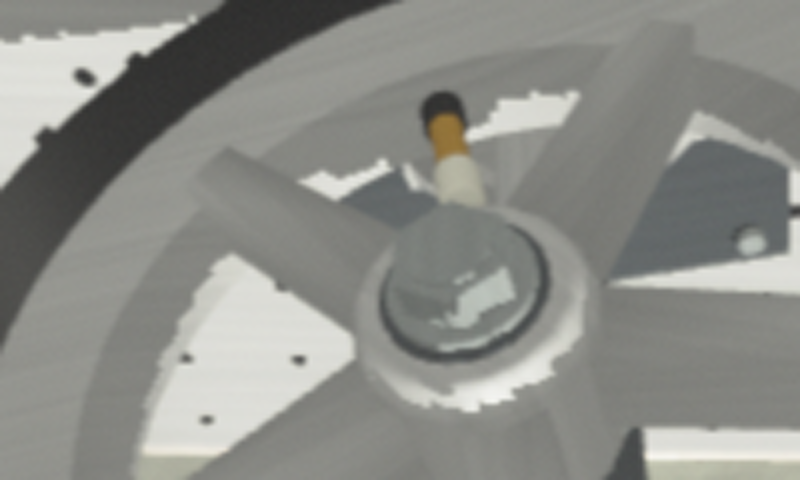

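```bash
python3 - <<'E'
from h import *
m,f=cam("wrist"); c2=(dict(m,world_to_cam=np.load("w2cam.npy")),f); c4=(dict(m,world_to_cam=np.load("w4cam.npy")),f)
A=lambda x,y:(115+x/2.96,115+y/2.96); B=lambda x,y:(120+x/4,60+y/4)
for n,p,q in [("dark",A(363,128),B(443,110)),("brass/white",A(370,163),B(455,157)),("hubrimL",A(343,262),B(357,340)),("hubrimR",A(461,258),B(602,300)),("spoke L corner",A(258,142),B(228,148)),("spoke R corner",A(496,118),B(693,25))]:
    o1,d1=ray(c2,p);o2,d2=ray(c4,q);d1=d1[0];d2=d2[0]
    s,t=np.linalg.lstsq(np.c_[d1,-d2],o2-o1,rcond=None)[0]
    X=(o1+s*d1+o2+t*d2)/2; d=X-H
    print(n,X,"gap mm",1e3*np.linalg.norm(o1+s*d1-o2-t*d2),"right/up/depth",1e3*np.array([d@u,d@Z,-d@a]))
    # base-line-free single-view check
E
```

```text
dark [ 0.6327 -0.0574  0.0936] gap mm 0.7162988578343424 right/up/depth [ 15.8673 -86.3884   9.3504]
brass/white [ 0.6268 -0.055   0.1168] gap mm 1.3393942179213707 right/up/depth [ 12.0016 -63.1825  14.3802]
hubrimL [ 0.6085 -0.0724  0.1821] gap mm 2.3220057005748163 right/up/depth [24.051   2.1018 36.5904]
hubrimR [ 0.6009 -0.0263  0.1777] gap mm 2.136156604562567 right/up/depth [-22.4221  -2.2932  31.9706]
spoke L corner [ 0.6252 -0.1062  0.1172] gap mm 0.057122942938449835 right/up/depth [ 61.0096 -62.8442  29.1824]
spoke R corner [ 0.6034 -0.0015  0.0979] gap mm 0.6400738243406003 right/up/depth [-45.7317 -82.1448  23.1937]
```

```bash
python3 - <<'E'
from h import *
m,f=cam("wrist"); c4=(dict(m,world_to_cam=np.load("w4cam.npy")),f)
s=where()
print("tcp",project(c4,s["tool_pos"]))
def P(ang,r,dep): t=np.radians(ang); return H+r*(np.sin(t)*u+np.cos(t)*Z)-dep*a
print("nut",project(c4,P(0,0,.048)),"valve170",project(c4,[P(170,.058,0),P(170,.092,0)]))
for A in range(-10,350,72): print(A,project(c4,[P(A,.03,.026),P(A,.06,.022),P(A,.09,.018)]).round(0).tolist())
E
```

```text
t 7.05 pos [ 0.6197 -0.0403  0.2385] right/up/depth mm [-4.0155 58.5349 17.4071] r 58.7 ang -3.9 F [ 0.2502  0.6397 -0.0053] 
q [ 0.0485 -0.2517  0.0191  2.2323 -0.305   0.3919  1.9324]
tcp [[253.378  218.6565]]
nut [[237.0835 126.6248]] valve170 [[239.0672 115.2016]
 [233.313   91.4702]]
-10 [[252.0, 177.0], [261.0, 216.0], [272.0, 260.0]]
62 [[211.0, 165.0], [179.0, 187.0], [147.0, 210.0]]
134 [[218.0, 129.0], [197.0, 117.0], [178.0, 107.0]]
206 [[259.0, 116.0], [274.0, 94.0], [287.0, 74.0]]
278 [[282.0, 144.0], [323.0, 146.0], [365.0, 148.0]]
```

Projected spoke and valve positions match the picture, so the wheel estimate is right. The visible fingertip, at row 231, lies about 12 px off the projected TCP at row 219. I'll check the fingertip in pixels against the plain background.

```bash
python3 - <<'E'
from h import *
g=cv2.cvtColor(cv2.imread("pics/w3.png"),cv2.COLOR_BGR2GRAY)
for r in range(206,266,3): print(r,g[r,228:282:2].tolist())
E
```

```text
206 [171, 198, 221, 221, 220, 219, 218, 218, 218, 218, 218, 218, 217, 217, 218, 219, 220, 221, 222, 221, 222, 220, 219, 218, 217, 218, 218]
209 [177, 222, 220, 219, 218, 216, 217, 218, 218, 219, 218, 219, 219, 219, 218, 219, 220, 221, 222, 222, 221, 220, 219, 218, 218, 217, 218]
212 [196, 222, 221, 219, 218, 218, 217, 218, 218, 220, 220, 220, 221, 220, 220, 220, 220, 221, 221, 221, 221, 219, 219, 218, 217, 216, 217]
215 [217, 222, 221, 220, 219, 219, 218, 219, 220, 221, 222, 221, 221, 221, 220, 220, 219, 219, 219, 221, 220, 219, 218, 217, 216, 216, 217]
218 [221, 224, 222, 222, 221, 220, 220, 220, 221, 221, 221, 221, 220, 219, 220, 219, 219, 220, 220, 219, 219, 219, 218, 218, 216, 217, 218]
221 [222, 223, 223, 223, 223, 222, 222, 222, 221, 221, 221, 220, 219, 218, 218, 218, 217, 218, 220, 219, 219, 218, 217, 218, 218, 218, 219]
224 [223, 224, 224, 223, 223, 223, 223, 221, 223, 222, 221, 219, 218, 217, 216, 216, 217, 218, 219, 218, 219, 218, 219, 218, 219, 219, 218]
227 [224, 224, 225, 225, 225, 223, 223, 222, 220, 220, 219, 219, 217, 218, 218, 217, 217, 218, 218, 219, 219, 219, 220, 
[... 837 characters left out ...]
 78, 110, 112, 110, 110, 102, 54, 51, 55, 100, 111, 110, 112, 111, 85, 55, 54, 52, 53, 53, 67]
251 [73, 54, 55, 54, 56, 55, 86, 111, 110, 111, 110, 97, 52, 51, 49, 93, 110, 111, 111, 112, 93, 57, 57, 55, 57, 59, 61]
254 [53, 50, 49, 52, 51, 50, 90, 109, 111, 110, 111, 97, 50, 48, 49, 92, 111, 110, 111, 111, 97, 54, 51, 51, 50, 51, 50]
257 [49, 50, 49, 47, 49, 53, 99, 111, 110, 110, 109, 96, 51, 49, 49, 94, 110, 111, 111, 110, 101, 56, 49, 50, 52, 50, 49]
260 [50, 49, 50, 50, 50, 54, 104, 110, 112, 111, 113, 93, 48, 47, 50, 92, 112, 111, 111, 111, 106, 54, 49, 48, 49, 49, 48]
263 [48, 50, 47, 49, 51, 49, 48, 51, 67, 107, 127, 106, 51, 50, 51, 101, 127, 106, 74, 50, 47, 46, 48, 49, 48, 48, 49]
```

The visible tip appears to sit some 17–40 mm behind the reported TCP. The finger is right in front of the -10° spoke, so I'll probe forward gently and use the force to find the real contact depth.

>>> {"name": "arm_command", "arguments": {"linear": [[0.002,0.0005,0],[0.002,0.0005,0],[0,0,0]], "angular": [[0,0,0],[0,0,0],[0,0,0]], "jaw": [1,1,1]}}

```text
time: 7.42
tool_pos: [0.624, -0.0395, 0.2385]
tool_rot: [[-0.069, 0.702, 0.709], [0.997, 0.027, 0.071], [0.03, 0.712, -0.702]]
force: [-0.2, 0.5, 0.7]
width: 0.002
```

>>> {"name": "arm_command", "arguments": {"linear": [[0.002,0.0005,0],[0.001,0.0003,0],[0,0,0]], "angular": [[0,0,0],[0,0,0],[0,0,0]], "jaw": [1,1,1]}}

```text
time: 7.8
tool_pos: [0.6269, -0.0386, 0.2386]
tool_rot: [[-0.069, 0.702, 0.709], [0.997, 0.027, 0.071], [0.03, 0.712, -0.702]]
force: [-0.5, -0.5, -0.4]
width: 0.001
```

>>> {"name": "arm_command", "arguments": {"linear": [[0.002,0.0005,0],[0.001,0.0003,0],[0,0,0]], "angular": [[0,0,0],[0,0,0],[0,0,0]], "jaw": [1,1,1]}}

```text
time: 8.18
tool_pos: [0.6296, -0.038, 0.2384]
tool_rot: [[-0.069, 0.702, 0.708], [0.997, 0.027, 0.071], [0.03, 0.711, -0.702]]
force: [-4.9, -1.5, 2.0]
width: 0.001
```

```bash
python3 - <<'E'
from h import *
s=where(); print("torque",s["torque"]); 
for _ in range(3):
    im=imaging.get_image("scene"); q=monitor.state(); print(q["force"],q["torque"])
cv2.imwrite("pics/s2.png",im)
cv2.imwrite("pics/s2z.png",cv2.resize(im[130:290,180:340],None,fx=3.7,fy=3.7,interpolation=cv2.INTER_CUBIC))
print(project(cam("scene"),[s["tool_pos"],H]))
E
```

```text
t 8.18 pos [ 0.6296 -0.038   0.2384] right/up/depth mm [-3.6948 58.3686  7.308 ] r 58.5 ang -3.6 F [-4.941  -1.5488  1.9935] 
q [ 0.0489 -0.2285  0.0115  2.2151 -0.3003  0.3851  1.9218]
torque [-0.1045  1.2003 -0.0358]
[-5.1588 -0.2702  1.9225] [-0.1466  1.1325 -0.0357]
[-5.4546 -1.3206  2.3196] [-0.1551  1.1979 -0.0546]
[-4.9581 -0.5895  3.1482] [-0.1401  1.194  -0.0389]
[[248.0663 192.2726]
 [250.2397 213.551 ]]
```

View pics/s2z.png

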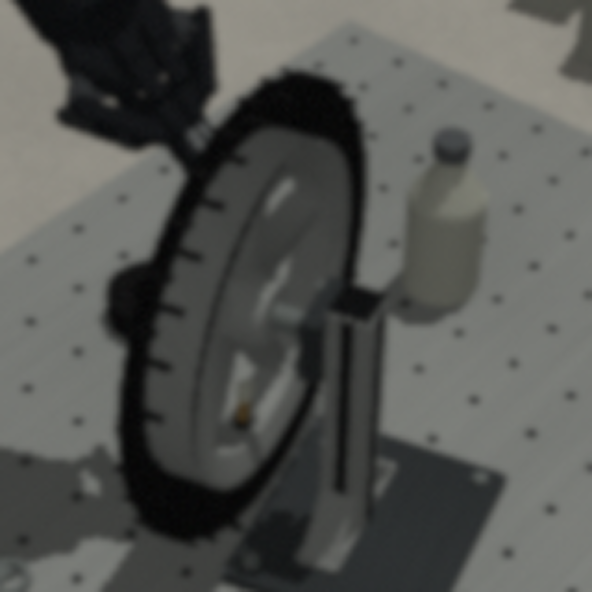

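The scene view, looking from behind, shows the gripper at the upper left well clear of the tyre, with only the fingertip reaching the wheel. So the contact was fingertip on spoke. I'll check the body clearance before going deeper.

```bash
python3 - <<'E'
from h import *
s=where(); R=s["tool_rot"]; c=cam("scene")
for z in (0,-.019,-.04,-.073):
  for p in ((0,0,z),(0,.011,z),(0,-.011,z),(.038,.043,z),(-.038,.043,z),(.038,-.043,z),(-.038,-.043,z)):
    P=s["tool_pos"]+R@np.array(p); d=P-H
    print(np.round(1e3*np.array(p)),"zoom px",((project(c,P)[0]-[180,130])*3.7).round(),"r/u/d",(1e3*np.array([d@u,d@Z,-d@a])).round())
print(R.round(2))
E
```

```text
t 8.32 pos [ 0.6295 -0.038   0.2384] right/up/depth mm [-3.727  58.3531  7.34  ] r 58.5 ang -3.7 F [-4.9581 -0.5895  3.1482] 
q [ 0.0488 -0.2286  0.0115  2.2152 -0.3003  0.385   1.9218]
[0. 0. 0.] zoom px [252. 230.] r/u/d [-4. 58.  7.]
[ 0. 11.  0.] zoom px [262. 226.] r/u/d [-2. 66. -0.]
[  0. -11.   0.] zoom px [242. 235.] r/u/d [-5. 51. 15.]
[38. 43.  0.] zoom px [329. 177.] r/u/d [-34.  90. -29.]
[-38.  43.   0.] zoom px [253. 246.] r/u/d [ 40.  88. -15.]
[ 38. -43.   0.] zoom px [251. 216.] r/u/d [-48.  29.  30.]
[-38. -43.   0.] zoom px [176. 282.] r/u/d [27. 27. 44.]
[  0.   0. -19.] zoom px [233. 205.] r/u/d [-6. 72. 21.]
[  0.  11. -19.] zoom px [243. 200.] r/u/d [-4. 80. 13.]
[  0. -11. -19.] zoom px [224. 210.] r/u/d [-8. 64. 28.]
[ 38.  43. -19.] zoom px [311. 152.] r/u/d [-37. 103. -16.]
[-38.  43. -19.] zoom px [234. 220.] r/u/d [ 38. 101.  -2.]
[ 38. -43. -19.] zoom px [233. 192.] r/u/d [-50.  42.  43.]
[-38. -43. -19.] zoom px [157. 257.] r/u/d [25. 40. 57.]
[  0.   0. -40.] zoom px [213. 177.] r/u/d [-8. 86. 35.]
[  0.  11. -40.] zoom px [223. 172.] r/u/d [-7. 94. 28.]
[  0. -11. -40.] zoom px [203. 182.] r/u/d [-10.  79.  43.]
[ 38.  43. -40.] zoom px [291. 123.] r/u/d [-39. 118.  -1.]
[-38.  43. -40.] zoom px [212. 190.] r/u/d [ 36. 116.  13.]
[ 38. -43. -40.] zoom px [214. 165.] r/u/d [-52.  57.  58.]
[-38. -43. -40.] zoom px [137. 230.] r/u/d [22. 55. 72.]
[  0.   0. -73.] zoom px [181. 132.] r/u/d [-12. 110.  59.]
[  0.  11. -73.] zoom px [190. 127.] r/u/d [-10. 117.  51.]
[  0. -11. -73.] zoom px [171. 138.] r/u/d [-14. 102.  66.]
[ 38.  43. -73.] zoom px [258.  78.] r/u/d [-43. 141.  22.]
[-38.  43. -73.] zoom px [178. 143.] r/u/d [ 32. 139.  36.]
[ 38. -43. -73.] zoom px [183. 123.] r/u/d [-56.  80.  81.]
[-38. -43. -73.] zoom px [104. 186.] r/u/d [18. 78. 95.]
[[-0.07  0.7   0.71]
 [ 1.    0.03  0.07]
 [ 0.03  0.71 -0.7 ]]
```

Three observations agree: the wrist image, the contact depth and the scene outline all say the real fingertip sits about 30 mm behind the reported TCP along the tool. I'll back off and plan with that tip point instead.

>>> {"name": "arm_command", "arguments": {"linear": [[-0.01,-0.003,0],[-0.01,-0.003,0],[-0.01,-0.002,0]], "angular": [[0,0,0],[0,0,0],[0,0,0]], "jaw": [1,1,1]}}

```text
time: 8.7
tool_pos: [0.599, -0.0462, 0.2386]
tool_rot: [[-0.069, 0.702, 0.709], [0.997, 0.027, 0.071], [0.03, 0.712, -0.702]]
force: [0.3, 0.5, -0.2]
width: 0.001
```

```bash
cat >> h.py <<'E'
def tip():
    s=monitor.state(); t=s["tool_pos"]-.03*s["tool_rot"][:,2]; d=t-H; x=[d@u,d@Z]
    print("t %.2f"%s["time"],"tip",t,"right/up/depth",1e3*np.array([x[0],x[1],-d@a]),"r %.1f ang %.1f"%(1e3*np.hypot(*x),np.degrees(np.arctan2(*x))),"F",s["force"],"q2 q7",s["qpos"][[1,6]]); return t
E
python3 - <<'E'
from h import *
t=tip(); arc(t,[98],[63],45); arc(t,[98],[63],17)
E
```

```text
t 8.70 tip [ 0.5777 -0.0483  0.2596] right/up/depth [-7.2169 79.6467 60.0395] r 80.0 ang -5.2 F [ 0.3281  0.5044 -0.2468] q2 q7 [-0.3006  1.9538]
[[0.032, -0.064, -0.089]]
[[0.059, -0.056, -0.089]]
```

>>> {"name": "arm_command", "arguments": {"linear": [[0.004,-0.015,-0.012],[0.004,-0.015,-0.017],[0.004,-0.015,-0.02],[0.006,-0.013,-0.02],[0.008,-0.006,-0.02],[0.006,0,0],[0,0,0]], "angular": [[0,0,0],[0,0,0],[0,0,0],[0,0,0],[0,0,0],[0,0,0],[0,0,0]], "jaw": [1,1,1,1,1,1,1]}}

```text
time: 9.57
tool_pos: [0.6318, -0.1094, 0.1496]
tool_rot: [[-0.07, 0.702, 0.709], [0.997, 0.027, 0.071], [0.031, 0.712, -0.702]]
force: [0.5, 0.6, -0.7]
width: 0.002
```

```bash
python3 - <<'E'
from h import *
t=tip(); arc(t,[98],[63],17)
E
```

```text
t 9.57 tip [ 0.6105 -0.1115  0.1706] right/up/depth [62.3505 -9.3695 44.7465] r 63.1 ang 98.5 F [ 0.4979  0.5805 -0.6523] q2 q7 [-0.111   2.6341]
[[0.026, 0.008, 0.0]]
```

>>> {"name": "arm_command", "arguments": {"linear": [[0,0,0],[0.009,0.002,0],[0.009,0.002,0],[0.008,0.002,0],[0,0,0]], "angular": [[0,0,-5],[0,0,0],[0,0,0],[0,0,0],[0,0,0]], "jaw": [1,1,1,1,1]}}

```text
time: 10.2
tool_pos: [0.6574, -0.1047, 0.1482]
tool_rot: [[-0.001, 0.705, 0.709], [1.0, -0.02, 0.021], [0.029, 0.709, -0.705]]
force: [0.5, -1.4, -0.7]
width: -0.003
```

```bash
python3 - <<'E'
from h import *
t=tip(); th=np.arange(92,-13,-6.5); r=np.interp(th,[0,60,98],[60,61,63]); print(th)
arc(t,th,r,17)
E
```

```text
t 10.20 tip [ 0.6361 -0.1053  0.1694] right/up/depth [ 63.0234 -10.6023  18.3898] r 63.9 ang 99.5 F [ 0.5329 -1.4009 -0.6588] q2 q7 [-0.052   2.3959]
[ 92.   85.5  79.   72.5  66.   59.5  53.   46.5  40.   33.5  27.   20.5
  14.    7.5   1.   -5.5 -12. ]
[[0.001, 0.0, 0.009], [0.0, 0.001, 0.007], [0.0, 0.001, 0.007], [-0.001, 0.002, 0.007], [0.0, 0.003, 0.006], [-0.001, 0.003, 0.006], [-0.001, 0.004, 0.006], [-0.001, 0.004, 0.005], [-0.002, 0.005, 0.004], [-0.001, 0.006, 0.004], [-0.002, 0.005, 0.004], [-0.001, 0.006, 0.003], [-0.002, 0.007, 0.001], [-0.002, 0.006, 0.002], [-0.002, 0.007, 0.0], [-0.001, 0.006, 0.0], [-0.002, 0.007, -0.001]]
```

Heading now relieves joint 7, and there is no contact. First half of the arc:

>>> {"name": "arm_command", "arguments": {"linear": [[0.001,0.0,0.009],[0.0,0.001,0.007],[0.0,0.001,0.007],[-0.001,0.002,0.007],[0.0,0.003,0.006],[-0.001,0.003,0.006],[-0.001,0.004,0.006],[-0.001,0.004,0.005]], "angular": [[0,0,0],[0,0,0],[0,0,0],[0,0,0],[0,0,0],[0,0,0],[0,0,0],[0,0,0]], "jaw": [1,1,1,1,1,1,1,1]}}

```text
time: 11.2
tool_pos: [0.6535, -0.0865, 0.2012]
tool_rot: [[-0.0, 0.706, 0.708], [1.0, -0.021, 0.021], [0.029, 0.708, -0.705]]
force: [-0.6, -0.8, -1.9]
width: 0.002
```

```bash
python3 - <<'E'
from h import *
t=tip(); th=np.arange(33.5,-13,-6.5); arc(t,th,60+0*th,17)
# find brass valve by colour, in wheel coords on the mid-plane
c=cam("wrist"); im=imaging.get_image("wrist"); cv2.imwrite("pics/w5.png",im)
b,g,r=[im[...,i].astype(int) for i in range(3)]
k=((r-b>60)&(r>100)).astype(np.uint8); n,l,st,ce=cv2.connectedComponentsWithStats(k)
for i in range(1,n):
    if st[i][4]>6:
        w=wheel(c,ce[i],0)[0]*1e3; print("brass px",ce[i],st[i][4],"r/u",w,"r %.1f ang %.1f"%(np.hypot(*w),np.degrees(np.arctan2(*w))))
E
```

```text
t 11.20 tip [ 0.6323 -0.0872  0.2223] right/up/depth [44.463  42.3263 17.4231] r 61.4 ang 46.4 F [-0.626  -0.8151 -1.9478] q2 q7 [-0.1388  1.9136]
[[-0.002, 0.011, 0.008], [-0.002, 0.006, 0.003], [-0.001, 0.006, 0.003], [-0.002, 0.006, 0.002], [-0.002, 0.006, 0.001], [-0.002, 0.007, 0.001], [-0.001, 0.006, 0.0], [-0.002, 0.007, -0.001]]
brass px [225.5508 141.2119] 118 r/u [ 70.3947 -49.8985] r 86.3 ang 125.3
```

The wheel turns: the brass stem is now at 125° with r = 86 mm, and the spoke leads the finger by about 29°. Since this works, I'll carry the same spoke right round, to finger about -80°, in one continuous stroke.

```bash
cat >> h.py <<'E'
def valve(name="x"):
    c=cam("wrist"); im=imaging.get_image("wrist"); cv2.imwrite(f"pics/{name}.png",im)
    b,g,r=[im[...,i].astype(int) for i in range(3)]
    k=((r-b>60)&(r>100)).astype(np.uint8); n,l,st,ce=cv2.connectedComponentsWithStats(k)
    for i in range(1,n):
        w=wheel(c,ce[i],0)[0]*1e3
        if st[i][4]>6 and np.hypot(*w)<110: print("brass px",ce[i],st[i][4],"r/u",w,"r %.1f ang %.1f"%(np.hypot(*w),np.degrees(np.arctan2(*w))))
E
python3 - <<'E'
from h import *
t=tip(); th=np.arange(40,-80,-6.5); arc(t,th,61+0*th,17); print(th)
E
```

```text
t 11.25 tip [ 0.6326 -0.0866  0.2232] right/up/depth [43.96   43.1504 16.9668] r 61.6 ang 45.5 F [0.285  0.7265 0.2893] q2 q7 [-0.1395  1.9115]
[[-0.002, 0.005, 0.004], [-0.001, 0.005, 0.004], [-0.002, 0.006, 0.003], [-0.001, 0.006, 0.003], [-0.002, 0.007, 0.002], [-0.002, 0.006, 0.001], [-0.002, 0.007, 0.001], [-0.001, 0.007, 0.0], [-0.002, 0.006, -0.001], [-0.002, 0.007, -0.002], [-0.001, 0.006, -0.003], [-0.002, 0.006, -0.003], [-0.002, 0.005, -0.004], [-0.001, 0.005, -0.004], [-0.001, 0.005, -0.006], [-0.001, 0.004, -0.005], [-0.001, 0.003, -0.006], [-0.001, 0.002, -0.007], [0.0, 0.002, -0.006]]
[ 40.   33.5  27.   20.5  14.    7.5   1.   -5.5 -12.  -18.5 -25.  -31.5
 -38.  -44.5 -51.  -57.5 -64.  -70.5 -77. ]
```

>>> {"name": "arm_command", "arguments": {"linear": [[-0.002,0.005,0.004],[-0.001,0.005,0.004],[-0.002,0.006,0.003],[-0.001,0.006,0.003],[-0.002,0.007,0.002],[-0.002,0.006,0.001],[-0.002,0.007,0.001],[-0.001,0.007,0.0]], "angular": [[0,0,0],[0,0,0],[0,0,0],[0,0,0],[0,0,0],[0,0,0],[0,0,0],[0,0,0]], "jaw": [1,1,1,1,1,1,1,1]}}

```text
time: 12.25
tool_pos: [0.6408, -0.0374, 0.2195]
tool_rot: [[-0.0, 0.705, 0.709], [1.0, -0.021, 0.021], [0.03, 0.709, -0.705]]
force: [-0.3, -1.8, -0.3]
width: -0.002
```

```bash
python3 - <<'E'
from h import *
t=tip(); valve("w6"); th=np.arange(-12,-57,-6.5); arc(t,th,61+0*th,17)
E
```

```text
t 12.25 tip [ 0.6196 -0.038   0.2406] right/up/depth [-6.2787 60.6133 17.0018] r 60.9 ang -5.9 F [-0.305  -1.7678 -0.3314] q2 q7 [-0.1931  1.5949]
brass px [147.1711 193.6184] 76 r/u [86.8011  6.9275] r 87.1 ang 85.4
[[-0.002, 0.006, -0.001], [-0.002, 0.007, -0.002], [-0.001, 0.006, -0.003], [-0.002, 0.006, -0.003], [-0.002, 0.005, -0.004], [-0.001, 0.005, -0.004], [-0.001, 0.005, -0.006]]
```

>>> {"name": "arm_command", "arguments": {"linear": [[-0.002,0.006,-0.001],[-0.002,0.007,-0.002],[-0.001,0.006,-0.003],[-0.002,0.006,-0.003],[-0.002,0.005,-0.004],[-0.001,0.005,-0.004],[-0.001,0.005,-0.006]], "angular": [[0,0,0],[0,0,0],[0,0,0],[0,0,0],[0,0,0],[0,0,0],[0,0,0]], "jaw": [1,1,1,1,1,1,1]}}

```text
time: 13.18
tool_pos: [0.63, 0.0029, 0.1963]
tool_rot: [[-0.0, 0.705, 0.709], [1.0, -0.021, 0.021], [0.03, 0.709, -0.705]]
force: [-0.0, -1.3, 1.3]
width: 0.004
```

```bash
python3 - <<'E'
from h import *
t=tip(); valve("w7"); th=np.arange(-57.5,-100,-5); arc(t,th,61+0*th,17)
E
```

```text
t 13.18 tip [0.6087 0.0023 0.2175] right/up/depth [-48.0222  37.4857  17.0305] r 60.9 ang -52.0 F [-0.0141 -1.2529  1.2684] q2 q7 [-0.1857  1.3603]
brass px [110.9921 288.4325] 252 r/u [61.4259 56.8005] r 83.7 ang 47.2
[[-0.001, 0.004, -0.004], [-0.001, 0.002, -0.005], [0.0, 0.002, -0.005], [-0.001, 0.002, -0.005], [0.0, 0.001, -0.005], [0.0, 0.001, -0.005], [-0.001, 0.001, -0.005], [0.0, 0.0, -0.006], [0.001, -0.001, -0.005]]
```

>>> {"name": "arm_command", "arguments": {"linear": [[0.0,0.004,-0.004],[0.0,0.002,-0.005],[0.001,0.002,-0.005],[0.0,0.002,-0.005],[0.0,0.001,-0.005],[0,0,0]], "angular": [[0,0,0],[0,0,0],[0,0,0],[0,0,0],[0,0,0],[0,0,0]], "jaw": [1,1,1,1,1,1]}}

```text
time: 13.98
tool_pos: [0.6306, 0.0136, 0.1716]
tool_rot: [[-0.0, 0.706, 0.708], [1.0, -0.021, 0.021], [0.03, 0.708, -0.706]]
force: [1.0, 0.6, 0.2]
width: 0.001
```

```bash
python3 - <<'E'
from h import *
t=tip(); valve("w8"); th=np.arange(-80,-100,-5); arc(t,th,61+0*th,15)
E
```

```text
t 13.97 tip [0.6094 0.013  0.1928] right/up/depth [-58.1664  12.8019  13.6552] r 59.6 ang -77.6 F [0.9885 0.6122 0.1598] q2 q7 [-0.1454  1.2393]
[[-0.001, 0.001, -0.002], [-0.001, 0.001, -0.006], [0.0, 0.0, -0.005], [0.0, 0.0, -0.005]]
```

The valve is now hidden from the wrist camera. I'll try the scene camera, validating it on the earlier picture s2, where the valve was known to be at 170°.

```bash
cat >> h.py <<'E'
def svalve(im,n="scene",thr=25):
    c=cam(n); b,g,r=[im[...,i].astype(int) for i in range(3)]
    k=((r-b>thr)&(r-g>5)).astype(np.uint8); m,l,st,ce=cv2.connectedComponentsWithStats(k)
    for i in range(1,m):
        w=wheel(c,ce[i],0)[0]*1e3
        if st[i][4]>2 and np.hypot(*w)<115: print(n,"brass px",ce[i],st[i][4],"r %.1f ang %.1f"%(np.hypot(*w),np.degrees(np.arctan2(*w))))
E
python3 - <<'E'
from h import *
svalve(cv2.imread("pics/s2.png")); svalve(cv2.imread("pics/scene0.png"))
im=imaging.get_image("scene"); cv2.imwrite("pics/s3.png",im); print("now"); svalve(im)
im=imaging.get_image("top"); cv2.imwrite("pics/t3.png",im); svalve(im,"top")
# spokes in wrist picture w8: edge pixels brightness along circle r=75 on the face plane
c=cam("wrist"); g=cv2.cvtColor(cv2.imread("pics/w8.png"),cv2.COLOR_BGR2GRAY)
th=np.radians(np.arange(-180,180,4)); P=H+.08*(np.outer(np.sin(th),u)+np.outer(np.cos(th),Z))-.02*a
q=project(c,P).round().astype(int)
print([(int(t),int(g[y,x])) for t,(x,y) in zip(np.arange(-180,180,4),q) if 0<=x<512 and 0<=y<384])
E
```

```text
scene brass px [245.4286 241.2857] 7 r 71.8 ang 159.1
scene brass px [245.4286 241.2857] 7 r 71.8 ang 159.1
now
[(-180, 136), (-176, 135), (-172, 135), (-168, 141), (-164, 138), (-160, 128), (-156, 131), (-152, 131), (-148, 133), (-144, 134), (-140, 190), (-136, 189), (-132, 181), (-128, 160), (-124, 105), (-120, 107), (-116, 221), (-112, 221), (-108, 223), (-104, 222), (-100, 224), (-96, 221), (-92, 146), (-88, 144), (-84, 135), (-80, 136), (-76, 229), (-72, 233), (-68, 50), (-64, 52), (-60, 49), (-56, 46), (-52, 49), (-48, 230), (-44, 65), (-40, 45), (-36, 42), (-32, 42), (-28, 40), (-24, 39), (-20, 37), (-16, 41), (-12, 43), (-8, 40), (-4, 40), (0, 44), (4, 57), (8, 48), (12, 68), (16, 66), (20, 70), (24, 69), (28, 58), (32, 44), (36, 45), (40, 48), (44, 136), (48, 138), (52, 142), (56, 140), (60, 135), (64, 122), (68, 117), (72, 120), (76, 122), (80, 122), (84, 125), (88, 126), (92, 128), (96, 127), (100, 128), (104, 130), (108, 130), (112, 133), (116, 137), (120, 141), (124, 140), (128, 129), (132, 135), (136, 138), (140, 139), (144, 141), (148, 140), (152, 139), (156, 141), (160, 140), (164, 136), (168, 136), (172, 134), (176, 136)]
```

The spoke shows at about -86° along the sampled circle, so the valve is at about 22°. I'll push about 17° more, then withdraw and look.

>>> {"name": "arm_command", "arguments": {"linear": [[0.0,0.001,-0.004],[0.0,0.0,-0.005],[0.0,0.0,-0.005],[0.001,0.0,-0.004],[0,0,0]], "angular": [[0,0,0],[0,0,0],[0,0,0],[0,0,0],[0,0,0]], "jaw": [1,1,1,1,1]}}

```text
time: 14.75
tool_pos: [0.6315, 0.0143, 0.1535]
tool_rot: [[0.0, 0.706, 0.708], [1.0, -0.021, 0.021], [0.03, 0.708, -0.706]]
force: [0.0, -0.6, 0.9]
width: 0.007
```

```bash
cat >> h.py <<'E'
def ring(g,c,r,dep,lo,hi,step=1):
    A=np.arange(lo,hi,step); th=np.radians(A); P=H+r*(np.outer(np.sin(th),u)+np.outer(np.cos(th),Z))-dep*a
    q=project(c,P).astype(np.float32); v=cv2.remap(g,q[None,:,0],q[None,:,1],cv2.INTER_LINEAR)[0]; return dict(zip(A.tolist(),v.tolist()))
E
python3 - <<'E'
from h import *
t=tip(); valve("w9"); c=cam("wrist"); g=cv2.cvtColor(cv2.imread("pics/w9.png"),cv2.COLOR_BGR2GRAY)
for r,d in ((.08,.0195),(.06,.022)): print(ring(g,c,r,d,-130,-70,2))
E
```

```text
t 14.75 tip [0.6103 0.0136 0.1747] right/up/depth [-58.5869  -5.3396  12.5696] r 58.8 ang -95.2 F [ 0.0064 -0.6491  0.9495] q2 q7 [-0.1124  1.155 ]
{-130: 107, -128: 115, -126: 187, -124: 177, -122: 221, -120: 222, -118: 222, -116: 221, -114: 175, -112: 143, -110: 145, -108: 142, -106: 140, -104: 138, -102: 137, -100: 137, -98: 136, -96: 219, -94: 232, -92: 231, -90: 230, -88: 228, -86: 227, -84: 229, -82: 233, -80: 232, -78: 72, -76: 52, -74: 50, -72: 49}
{-130: 70, -128: 140, -126: 200, -124: 219, -122: 219, -120: 222, -118: 216, -116: 139, -114: 138, -112: 140, -110: 141, -108: 136, -106: 136, -104: 135, -102: 133, -100: 132, -98: 133, -96: 104, -94: 92, -92: 81, -90: 68, -88: 68, -86: 69, -84: 67, -82: 75, -80: 86, -78: 119, -76: 89, -74: 48, -72: 47}
```

Estimated from the front-plane lower edge, the spoke centre is at about -108 to -109°, so the valve should be near 0°. I'll withdraw and find a viewing pose where the gripper doesn't hide the top of the wheel.

>>> {"name": "arm_command", "arguments": {"linear": [[0,0,0.003],[-0.012,-0.003,0.001],[-0.015,-0.004,0],[-0.02,-0.005,0]], "angular": [[0,0,0],[0,0,0],[0,0,0],[0,0,0]], "jaw": [1,1,1,1]}}

```text
time: 15.3
tool_pos: [0.5851, 0.003, 0.1591]
tool_rot: [[-0.001, 0.705, 0.709], [1.0, -0.021, 0.022], [0.03, 0.709, -0.705]]
force: [0.1, 0.1, 0.4]
width: -0.002
```

```bash
python3 - <<'E'
from h import *
t=tip(); s=monitor.state(); m,f=cam("wrist"); W=m["world_to_cam"]; p=s["tool_pos"]
def P(ang,r,dep): t=np.radians(ang); return H+r*(np.sin(t)*u+np.cos(t)*Z)-dep*a
pts=[P(0,.058,0),P(0,.092,0),P(36,.09,.018),P(-36,.09,.018),P(0,0,.048),P(108,.09,.018)]
for T in [(.52,-.04,.30),(.55,.06,.30),(.55,.06,.34),(.5,.08,.32),(.55,.1,.30),(.58,.08,.34),(.55,.06,.38),(.55,-.04,.38)]:
    W2=W.copy(); W2[:3,3]=W[:3,3]-W[:3,:3]@(np.array(T)-p)
    print(T,project((dict(m,world_to_cam=W2),f),pts).round().astype(int).tolist())
E
```

```text
t 15.30 tip [0.5639 0.0023 0.1803] right/up/depth [-59.6773   0.2832  60.3387] r 59.7 ang -89.7 F [0.1486 0.0964 0.3815] q2 q7 [-0.2368  1.4082]
(0.52, -0.04, 0.3) [[252, 208], [253, 235], [204, 220], [296, 207], [240, 145], [186, 153]]
(0.55, 0.06, 0.3) [[160, 199], [156, 228], [104, 211], [197, 197], [142, 129], [100, 141]]
(0.55, 0.06, 0.34) [[165, 168], [161, 194], [112, 179], [200, 163], [148, 101], [107, 117]]
(0.5, 0.08, 0.32) [[159, 203], [155, 228], [111, 213], [189, 202], [143, 144], [107, 152]]
(0.55, 0.1, 0.3) [[124, 200], [117, 230], [66, 212], [155, 198], [103, 130], [68, 142]]
(0.58, 0.08, 0.34) [[138, 153], [132, 181], [79, 164], [173, 145], [118, 79], [79, 100]]
(0.55, 0.06, 0.38) [[169, 141], [166, 164], [119, 150], [202, 132], [153, 77], [114, 95]]
(0.55, -0.04, 0.38) [[250, 139], [251, 162], [204, 148], [292, 130], [238, 75], [186, 93]]
```

>>> {"name": "arm_command", "arguments": {"linear": [[-0.003,0,0.03],[-0.003,0,0.03],[-0.002,0,0.03],[0,0,0.03],[0,0,0.01],[0,0,0]], "angular": [[0,0,0],[0,0,0],[0,0,0],[0,0,0],[0,0,0],[0,0,0]], "jaw": [1,1,1,1,1,1]}}

```text
time: 16.05
tool_pos: [0.5863, 0.0022, 0.2862]
tool_rot: [[0.0, 0.708, 0.706], [1.0, -0.021, 0.021], [0.03, 0.706, -0.708]]
force: [0.3, -0.1, -0.7]
width: 0.0
```

```bash
python3 - <<'E'
from h import *
t=tip(); valve("w10"); np.save("w10cam.npy",cam("wrist")[0]["world_to_cam"]); c=cam("wrist")
def P(ang,r,dep): t=np.radians(ang); return H+r*(np.sin(t)*u+np.cos(t)*Z)-dep*a
print(project(c,[P(0,.058,0),P(0,.092,0),P(36,.09,.018),P(-36,.09,.018),P(0,0,.048)]))
im=cv2.imread("pics/w10.png"); x,y=project(c,[P(0,.05,0)])[0].astype(int); x=np.clip(x,100,412);y=np.clip(y,75,309)
print(x,y); cv2.imwrite("pics/w10z.png",cv2.resize(im[y-75:y+75,x-100:x+100],None,fx=4,fy=4,interpolation=cv2.INTER_CUBIC))
E
```

```text
t 16.05 tip [0.5651 0.0015 0.3075] right/up/depth [-58.5961 127.4587  59.3183] r 140.3 ang -24.7 F [ 0.2539 -0.1234 -0.7096] q2 q7 [-0.3808  1.535 ]
brass px [199.717  208.5189] 106 r/u [ 7.6835 72.4687] r 72.9 ang 6.1
[[208.0488 194.9782]
 [206.1576 228.6979]
 [145.3762 209.1235]
 [257.7249 191.9683]
 [189.7735 114.568 ]]
208 187
```

View pics/w10z.png

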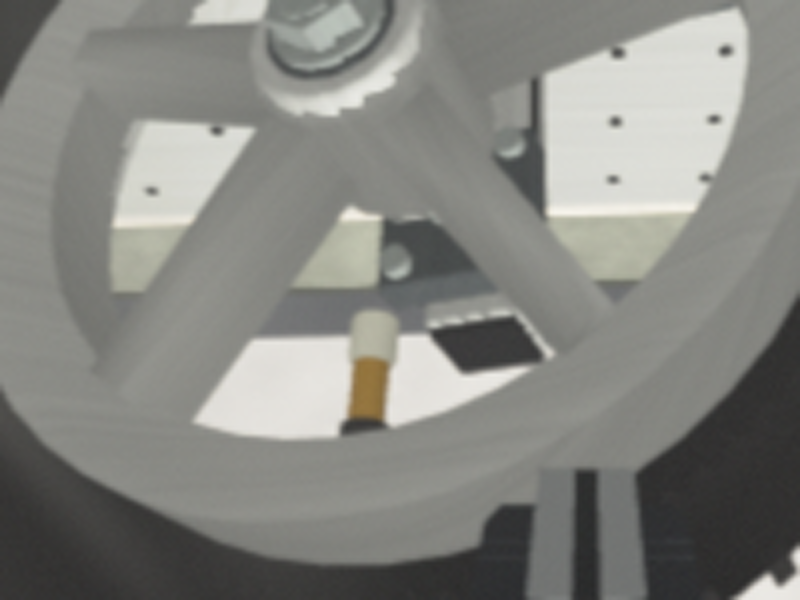

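The zoom (origin at pixel 108,112, 4×) shows the valve near the top. The cap end is at (375,313) and the base at (362,428), slightly to the robot's right of vertical, at about +6°. I'll cross-check with the spokes, which average out any hub-centre error.

```bash
python3 - <<'E'
from h import *
m,f=cam("wrist"); c=(dict(m,world_to_cam=np.load("w10cam.npy")),f); im=cv2.imread("pics/w10.png"); g=cv2.cvtColor(im,cv2.COLOR_BGR2GRAY)
w=wheel(c,[(108+375/4,112+313/4),(108+362/4,112+428/4)],0)*1e3; print("cap,base",w,np.degrees(np.arctan2(w[:,0],w[:,1])),"dir",np.degrees(np.arctan2(*(w[1]-w[0]))))
print("nut",wheel(c,(189.2,120),.048)*1e3)
# front-face outline points picked in the zoom: spoke +36 (left in image), -36
z=lambda x,y:(108+x/4,112+y/4)
for n,p in dict(right_lower=[z(262,135),z(98,368)],right_upper=[z(345,195),z(197,418)],left_a=[z(440,85),z(618,300)],left_b=[z(345,150),z(548,350)]).items():
    q=wheel(c,p,.021)*1e3; d=q[1]-q[0]; print(n,q.round(1).tolist(),"dir %.1f"%np.degrees(np.arctan2(*d)),"perp off %.1f"%((q[0][0]*d[1]-q[0][1]*d[0])/np.hypot(*d)))
r=ring(g,c,.07,.021,-180,180,3); print({k:v for k,v in r.items() if k<-20 or k>15})
E
```

```text
cap,base [[ 6.9037 51.6981]
 [ 8.1752 81.5442]] [7.6062 5.725 ] dir 2.4394083388804844
nut [[-0.0177  6.4811]]
right_lower [[30.6, 8.0], [65.4, 67.1]] dir 30.5 perp off 22.3
right_upper [[6.2, 31.2], [37.2, 83.5]] dir 30.6 perp off -10.5
left_a [[-16.6, 3.8], [-57.8, 70.5]] dir -31.7 perp off -12.1
left_b [[7.3, 17.9], [-42.7, 79.6]] dir -39.0 perp off 16.9
{-180: 125, -177: 121, -174: 121, -171: 123, -168: 140, -165: 213, -162: 212, -159: 211, -156: 209, -153: 207, -150: 205, -147: 200, -144: 191, -141: 169, -138: 160, -135: 208, -132: 214, -129: 214, -126: 213, -123: 189, -120: 132, -117: 138, -114: 138, -111: 133, -108: 132, -105: 130, -102: 131, -99: 131, -96: 132, -93: 131, -90: 171, -87: 217, -84: 218, -81: 218, -78: 219, -75: 219, -72: 216, -69: 220, -66: 219, -63: 219, -60: 220, -57: 213, -54: 199, -51: 218, -48: 239, -45: 177, -42: 184, -39: 142, -36: 143, -33: 137, -30: 129, -27: 122, -24: 131, -21: 144, 18: 205, 21: 167, 24: 135, 27: 137, 30: 139, 33: 141, 36: 144, 39: 144, 42: 143, 45: 140, 48: 134, 51: 138, 54: 172, 57: 173, 60: 177, 63: 178, 66: 195, 69: 222, 72: 210, 75: 212, 78: 209, 81: 197, 84: 183, 87: 166, 90: 172, 93: 170, 96: 141, 99: 132, 102: 134, 105: 136, 108: 137, 111: 137, 114: 134, 117: 128, 120: 124, 123: 161, 126: 206, 129: 190, 132: 181, 135: 197, 138: 203, 141: 208, 144: 218, 147: 214, 150: 140, 153: 135, 156: 132, 159: 132, 162: 131, 165: 130, 168: 129, 171: 129, 174: 132, 177: 130}
```

The estimates disagree by a few degrees because this view is oblique. The ±108° spokes' lower edges are symmetric at ±121°, which suggests about 0°, while the stem's lateral offset suggests 2–6°. I'll look again from straight along the axle.

>>> {"name": "arm_command", "arguments": {"linear": [[0.004,-0.014,0],[0.004,-0.014,0],[0.004,-0.014,0],[0.003,-0.014,0],[0,0,0]], "angular": [[0,0,4],[0,0,4],[0,0,3],[0,0,2],[0,0,0]], "jaw": [1,1,1,1,1]}}

```text
time: 16.73
tool_pos: [0.6008, -0.0542, 0.2844]
tool_rot: [[-0.223, 0.697, 0.682], [0.974, 0.137, 0.179], [0.031, 0.704, -0.709]]
force: [-0.8, 0.3, -0.7]
width: -0.002
```

```bash
python3 - <<'E'
from h import *
t=tip(); print(monitor.state()["tool_rot"]); valve("w11"); W=cam("wrist")[0]["world_to_cam"]; np.save("w11cam.npy",W); c=cam("wrist")
o=ray(c,(0,0))[0]-H; print("cam right/up/depth",o@u,o@Z,-o@a)
g=cv2.cvtColor(cv2.imread("pics/w11.png"),cv2.COLOR_BGR2GRAY)
for r,d in ((.07,.021),(.082,.0193)):
  q=ring(g,c,r,d,-180,180,2); print(r,{k:v for k,v in q.items() if abs(abs(k)-108)<26})
im=cv2.imread("pics/w11.png"); cv2.imwrite("pics/w11z.png",cv2.resize(im[40:260,120:390],None,fx=2.7,fy=2.7,interpolation=cv2.INTER_CUBIC))
E
```

```text
t 16.73 tip [ 0.5804 -0.0596  0.3057] right/up/depth [  4.416  125.7061  60.4268] r 125.8 ang 2.0 F [-0.7508  0.3165 -0.7494] q2 q7 [-0.3199  2.2087]
[[-0.2235  0.6966  0.6817]
 [ 0.9742  0.1373  0.1791]
 [ 0.0312  0.7042 -0.7093]]
brass px [254.7    202.3583] 120 r/u [ 3.943  72.5559] r 72.7 ang 3.1
cam right/up/depth -0.0010954763918947412 0.1789256537270666 0.21708101415478195
0.07 {-132: 157, -130: 151, -128: 155, -126: 172, -124: 170, -122: 169, -120: 170, -118: 150, -116: 134, -114: 135, -112: 136, -110: 132, -108: 131, -106: 129, -104: 127, -102: 127, -100: 129, -98: 127, -96: 130, -94: 129, -92: 130, -90: 156, -88: 218, -86: 217, -84: 218, 84: 218, 86: 218, 88: 220, 90: 218, 92: 197, 94: 132, 96: 132, 98: 134, 100: 136, 102: 137, 104: 139, 106: 141, 108: 138, 110: 138, 112: 137, 114: 133, 116: 127, 118: 123, 120: 148, 122: 208, 124: 211, 126: 209, 128: 207, 130: 209, 132: 212}
0.082 {-132: 128, -130: 128, -128: 127, -126: 126, -124: 128, -122: 129, -120: 127, -118: 128, -116: 136, -114: 137, -112: 138, -110: 136, -108: 131, -106: 129, -104: 129, -102: 130, -100: 130, -98: 132, -96: 131, -94: 131, -92: 124, -90: 123, -88: 129, -86: 139, -84: 173, 84: 153, 86: 138, 88: 130, 90: 132, 92: 124, 94: 124, 96: 130, 98: 134, 100: 135, 102: 137, 104: 139, 106: 141, 108: 143, 110: 139, 112: 137, 114: 132, 116: 124, 118: 120, 120: 127, 122: 128, 124: 126, 126: 127, 128: 126, 130: 128, 132: 128}
```

View pics/w11z.png

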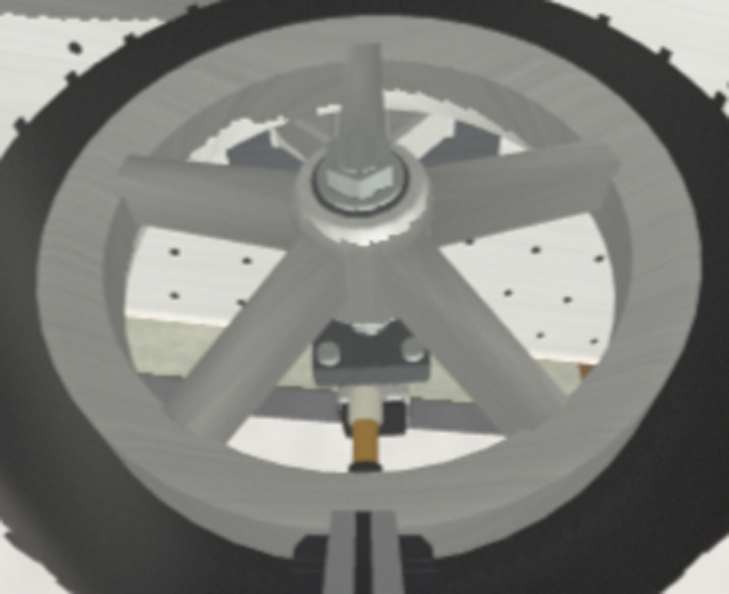

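The last viewed picture looks straight along the axle. The nut is at (361,180), the rim edges at x = 37 and 701, the stem at x = 366 (y 390–467) and the bottom spoke tip at (366,45). The valve is almost at twelve o'clock but still slightly to the robot's right. I'll fit the angle and lateral offset together.

```bash
python3 - <<'E'
from h import *
m,f=cam("wrist"); c=(dict(m,world_to_cam=np.load("w11cam.npy")),f)
z=lambda x,y:(120+x/2.7,40+y/2.7)
obs=[("nut",z(361,180),.048),("rimL",z(37,272),.018),("rimR",z(701,272),.018),("cap",z(366,390),.003),("brass",(254.7,202.4),.003),("base",z(366,465),.003),("bot",z(366,45),.018),("bot2",z(364.5,100),.021),
 ("R36lo",z(195,440),.018),("R36hi",z(165,405),.018),("L36lo",z(505,435),.018),("L36hi",z(575,400),.018),("R108a",z(125,157),.018),("R108b",z(135,222),.018),("L108a",z(612,147),.018),("L108b",z(600,212),.018)]
W={n:wheel(c,p,d)[0]*1e3 for n,p,d in obs}
for n,w in W.items(): print(n,w.round(1),"ang %.1f"%np.degrees(np.arctan2(*w)))
E
```

```text
nut [-0.1  6.2] ang -1.3
rimL [114.2  11.6] ang 84.2
rimR [-112.4   25.1] ang -77.4
cap [ 1.4 56.2] ang 1.4
brass [ 2.7 74.3] ang 2.1
base [ 2.3 83.7] ang 1.6
bot [  -4.4 -101.2] ang -177.5
bot2 [ -2.7 -63.9] ang -177.6
R36lo [53.6 79.6] ang 34.0
R36hi [64. 67.] ang 43.7
L36lo [-39.9  82.5] ang -25.8
L36hi [-62.6  71.6] ang -41.1
R108a [ 89.9 -42.5] ang 115.3
R108b [82.2 -9.3] ang 96.5
L108a [-94.2 -34.9] ang -110.4
L108b [-83.9  -3.4] ang -92.3
```

Independent cues agree: the bottom-spoke-to-valve line gives +2.1°, the ±108° spokes +2.3°, the ±36° spokes +2.7° and the stem about +1.4 to +2.1°. So the valve is about +2.2°. I'll go back to the previous contact spot and push 2.4 mm further.

>>> {"name": "arm_command", "arguments": {"linear": [[-0.005,0.015,0],[-0.005,0.015,-0.01],[-0.004,0.014,-0.022],[-0.002,0.013,-0.03],[0,0,-0.03],[0,0,-0.03],[0,0,0]], "angular": [[0,0,-4],[0,0,-4],[0,0,-3],[0,0,-2],[0,0,0],[0,0,0],[0,0,0]], "jaw": [1,1,1,1,1,1,1]}}

```text
time: 17.65
tool_pos: [0.5831, 0.0042, 0.1605]
tool_rot: [[-0.001, 0.712, 0.702], [1.0, -0.02, 0.022], [0.03, 0.702, -0.712]]
force: [0.2, 0.3, -0.1]
width: -0.001
```

```bash
python3 - <<'E'
from h import *
t=tip(); s=monitor.state(); print(s["tool_pos"],s["tool_rot"]); print("to TCP above contact",np.array([.6315,.0143,.1620])-s["tool_pos"])
E
```

```text
t 17.65 tip [0.562  0.0035 0.1818] right/up/depth [-61.2959   1.8442  61.8484] r 61.3 ang -88.3 F [ 0.1777  0.26   -0.1301] q2 q7 [-0.2413  1.49  ]
[0.5831 0.0042 0.1605] [[-0.0009  0.7122  0.702 ]
 [ 0.9996 -0.0202  0.0217]
 [ 0.0297  0.7017 -0.7119]]
to TCP above contact [0.0484 0.0101 0.0015]
```

>>> {"name": "arm_command", "arguments": {"linear": [[0.012,0.003,0.002],[0.012,0.003,0],[0.012,0.002,0],[0.012,0.002,0],[0,0,0]], "angular": [[0,0,0],[0,0,0],[0,0,0],[0,0,0],[0,0,0]], "jaw": [1,1,1,1,1]}}

```text
time: 18.27
tool_pos: [0.6346, 0.0138, 0.1671]
tool_rot: [[-0.001, 0.708, 0.707], [1.0, -0.021, 0.022], [0.03, 0.706, -0.707]]
force: [0.4, -0.2, -0.3]
width: -0.0
```

```bash
python3 - <<'E'
from h import *
t=tip(); c=cam("wrist"); g=cv2.cvtColor(imaging.get_image("wrist"),cv2.COLOR_BGR2GRAY)
print(ring(g,c,.08,.0195,-120,-90,1)); s=monitor.state(); print(s["tool_pos"]); d=t-H
print("drop to tip up -7.8:", -.0078-d@Z)
E
```

```text
t 18.27 tip [0.6134 0.0131 0.1883] right/up/depth [-57.2912   8.2793   9.6765] r 57.9 ang -81.8 F [ 0.3571 -0.2074 -0.2652] q2 q7 [-0.1251  1.3547]
{-120: 175, -119: 218, -118: 219, -117: 219, -116: 219, -115: 171, -114: 145, -113: 142, -112: 143, -111: 144, -110: 144, -109: 143, -108: 142, -107: 140, -106: 138, -105: 137, -104: 136, -103: 137, -102: 138, -101: 135, -100: 138, -99: 138, -98: 136, -97: 138, -96: 134, -95: 140, -94: 232, -93: 234, -92: 233, -91: 233}
[0.6339 0.0135 0.1666]
drop to tip up -7.8: -0.016079336226500568
```

>>> {"name": "arm_command", "arguments": {"linear": [[-0.0025,-0.0005,-0.005],[0,0,-0.005],[0,0,-0.0025],[0,0,-0.0015],[0,0,0]], "angular": [[0,0,0],[0,0,0],[0,0,0],[0,0,0],[0,0,0]], "jaw": [1,1,1,1,1]}}

```text
time: 18.95
tool_pos: [0.6308, 0.013, 0.152]
tool_rot: [[-0.0, 0.708, 0.706], [1.0, -0.021, 0.021], [0.03, 0.705, -0.708]]
force: [-0.8, -0.8, -0.1]
width: -0.0
```

```bash
python3 - <<'E'
from h import *
t=tip(); c=cam("wrist"); g=cv2.cvtColor(imaging.get_image("wrist"),cv2.COLOR_BGR2GRAY)
print(ring(g,c,.08,.0195,-120,-90,1)); print(monitor.state()["tool_pos"])
E
```

```text
t 18.95 tip [0.6096 0.0123 0.1732] right/up/depth [-57.5202  -6.8025  13.5697] r 57.9 ang -96.7 F [-0.8124 -0.8428 -0.0537] q2 q7 [-0.1083  1.3076]
{-120: 221, -119: 222, -118: 222, -117: 221, -116: 220, -115: 156, -114: 145, -113: 143, -112: 144, -111: 145, -110: 145, -109: 143, -108: 142, -107: 139, -106: 138, -105: 138, -104: 136, -103: 138, -102: 136, -101: 137, -100: 135, -99: 136, -98: 154, -97: 230, -96: 232, -95: 231, -94: 231, -93: 231, -92: 230, -91: 229}
[0.6308 0.013  0.152 ]
```

>>> {"name": "arm_command", "arguments": {"linear": [[0.0005,0,-0.001],[0,0,-0.001],[0,0,0],[0,0,0]], "angular": [[0,0,0],[0,0,0],[0,0,0],[0,0,0]], "jaw": [1,1,1,1]}}

```text
time: 19.5
tool_pos: [0.6314, 0.013, 0.1501]
tool_rot: [[-0.0, 0.708, 0.706], [1.0, -0.021, 0.021], [0.03, 0.706, -0.708]]
force: [-0.5, -0.3, 0.5]
width: 0.001
```

```bash
python3 - <<'E'
from h import *
t=tip(); c=cam("wrist"); g=cv2.cvtColor(imaging.get_image("wrist"),cv2.COLOR_BGR2GRAY)
q=ring(g,c,.08,.0195,-120,-94,.5); print({k:v for k,v in q.items() if k<-112 or k>-101}); print(monitor.state()["tool_pos"])
m,f=c; W=m["world_to_cam"]
E
```

```text
t 19.50 tip [0.6102 0.0123 0.1713] right/up/depth [-57.3683  -8.6643  13.0008] r 58.0 ang -98.6 F [-0.5436 -0.3001  0.4708] q2 q7 [-0.1035  1.2951]
{-120.0: 221, -119.5: 222, -119.0: 222, -118.5: 220, -118.0: 217, -117.5: 202, -117.0: 170, -116.5: 149, -116.0: 146, -115.5: 143, -115.0: 142, -114.5: 142, -114.0: 142, -113.5: 144, -113.0: 144, -112.5: 145, -100.5: 137, -100.0: 143, -99.5: 175, -99.0: 217, -98.5: 231, -98.0: 231, -97.5: 232, -97.0: 232, -96.5: 231, -96.0: 232, -95.5: 232, -95.0: 232, -94.5: 232}
[0.6313 0.013  0.15  ]
```

The spoke edges moved about 2–3° in total. I'll withdraw and check from the on-axle pose.

>>> {"name": "arm_command", "arguments": {"linear": [[0,0,0.004],[-0.014,-0.003,0.002],[-0.015,-0.004,0],[-0.019,-0.004,0],[0,0,0.03],[0,0,0.03],[0,0,0.03],[0.002,-0.005,0.03]], "angular": [[0,0,0],[0,0,0],[0,0,0],[0,0,0],[0,0,0],[0,0,0],[0,0,0],[0,0,0]], "jaw": [1,1,1,1,1,1,1,1]}}

```text
time: 20.55
tool_pos: [0.585, -0.0025, 0.2773]
tool_rot: [[-0.001, 0.708, 0.706], [1.0, -0.02, 0.022], [0.03, 0.706, -0.708]]
force: [0.7, 0.9, -0.0]
width: 0.0
```

>>> {"name": "arm_command", "arguments": {"linear": [[0.004,-0.014,0.005],[0.004,-0.014,0],[0.004,-0.014,0],[0.003,-0.012,0],[0,0,0]], "angular": [[0,0,4],[0,0,4],[0,0,3],[0,0,2],[0,0,0]], "jaw": [1,1,1,1,1]}}

```text
time: 21.18
tool_pos: [0.6005, -0.0577, 0.2812]
tool_rot: [[-0.224, 0.695, 0.683], [0.974, 0.137, 0.18], [0.031, 0.706, -0.708]]
force: [-0.4, 1.2, -0.3]
width: -0.0
```

```bash
python3 - <<'E'
from h import *
t=tip(); s=monitor.state(); print(s["tool_pos"],s["width"]); valve("w12"); c=cam("wrist"); np.save("w12cam.npy",c[0]["world_to_cam"])
m,f=c; c1=(dict(m,world_to_cam=np.load("w11cam.npy")),f)
def edges(n,cc):
    g=cv2.GaussianBlur(cv2.cvtColor(cv2.imread(f"pics/{n}.png"),cv2.COLOR_BGR2GRAY),(3,3),0)
    for lo,hi in ((-130,-112),(-98,-82),(82,100),(112,130)):
        q=ring(g,cc,.065,.0215,lo,hi,.25); v=np.array(list(q.values()),float); k=np.array(list(q)); d=np.abs(np.gradient(v)); i=d.argmax(); print(n,(lo,hi),"edge",k[i],d[i].round(),end="; ")
    # bottom spoke lateral (dark/bright is weak): 
    im=cv2.imread(f"pics/{n}.png").astype(int); kk=((im[...,2]-im[...,0]>60)&(im[...,2]>100)).astype(np.uint8); N,l,st,ce=cv2.connectedComponentsWithStats(kk)
    for i in range(1,N):
        w=wheel(cc,ce[i],0.003)[0]*1e3
        if st[i][4]>20 and np.hypot(*w)<110: print("brass",ce[i],w)
edges("w11",c1); edges("w12",c)
E
```

```text
t 21.18 tip [ 0.58   -0.0631  0.3024] right/up/depth [  7.678  122.4446  61.7035] r 122.7 ang 3.6 F [-0.419   1.2042 -0.3107] q2 q7 [-0.3147  2.2404]
[ 0.6005 -0.0577  0.2812] -0.0001342135402405638
brass px [263.0339 206.1441] 118 r/u [-0.0528 72.9359] r 72.9 ang -0.0
w11 (-130, -112) edge -125.5 8.0; w11 (-98, -82) edge -88.0 8.0; w11 (82, 100) edge 90.5 8.0; w11 (112, 130) edge 121.5 7.0; brass [254.7    202.3583] [ 2.7137 74.2211]
w12 (-130, -112) edge -128.0 9.0; w12 (-98, -82) edge -92.0 8.0; w12 (82, 100) edge 88.75 8.0; w12 (112, 130) edge 127.0 8.0; brass [263.0339 206.1441] [-1.1175 74.141 ]
```

The change is -2.9°, seen in both the brass stem and the spoke edges, so the valve is now at about -0.7°, within measuring error. I'll check that the loose things haven't moved, then hand in.

```bash
python3 - <<'E'
from h import *
a0,b0=cv2.imread("pics/scene0.png"),imaging.get_image("scene")
for n,(x,y) in dict(bottle=(300,190),beaker=(213,325),wrench=(163,272)).items():
    s=np.s_[y-28:y+28,x-25:x+25]; print(n,cv2.absdiff(a0[s],b0[s]).mean().round(2),int((cv2.absdiff(a0[s],b0[s]).max(2)>25).sum()))
a0,b0=cv2.imread("pics/top0.png"),imaging.get_image("top")
for n,(x,y) in dict(bottle=(205,209),beaker=(350,170),roller=(259,254),wrench=(336,240)).items():
    s=np.s_[y-15:y+15,x-15:x+15]; print("top",n,int((cv2.absdiff(a0[s],b0[s]).max(2)>25).sum()))
s=monitor.state(); print(s["time"],np.abs(s["joint_velocities"]).max(),s["force"])
order.hand_in()
E
```

```text
bottle 5.63 0
beaker 5.9 0
wrench 22.13 1214
top bottle 0
top beaker 0
top roller 0
top wrench 709
21.325 0.008084045968471346 [-0.1316  0.3762 -0.2431]
the job is handed in; nothing more can be done
```

The valve stem is at about twelve o'clock, within roughly 1° by my measurements, and I handed the job in at 21.3 s with the arm clear of the wheel and at rest.

- **Pushing:** I pushed one spoke counter-clockwise about 170° with the shut fingertips, then nudged it about 3° more after a second look. During the pushing, the wrist-force readings were about 2 N at most.
- **Fingertip position:** The first sweep passed in front of the spokes without turning the wheel. The real fingertip appeared to sit about 30 mm behind the reported TCP. I confirmed this with a gentle 5 N touch on a spoke face and used that point from then on.
- **Final angle:** The cues differ slightly. The stem reads 0.0° directly and about -0.9° with a small depth correction. The spoke edges read about -1.6°, and the earlier +2.2° estimate plus the measured -2.9° change gives -0.7°.
- **Loose things:** The bottle and beaker were unchanged in both camera views, and the roller was unchanged in the top view. The wrench patch changed in both views. I think this is the arm or its shadow over it, since no planned move went near the breadboard there, but I did not confirm it by picture.

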